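# Tip the chassis flat and shut the slide tray

## Robot

A 6-joint arm with a two-finger parallel gripper is mounted at the origin on the work surface. World frame = base frame: x ahead of the robot, y to its left, z up, the work surface at z = 0. Lengths are in mm, angles in rad, forces in N, time in s.
With the tool pointing down it reaches from about 275 to 875 mm from the base axis. Payload 12.5 kg.
Tool frame: the origin (TCP) lies midway between the tips of the shut fingers; the grasp point (between the pads) lies 19 mm behind it; z points along the fingers, y is the line along which they close (so a half turn about z gives the same grasp; the last joint's range is limited). The gripper opens to 85 mm and grips with 20 to 120 N. Pads are 22 mm wide; open, the fingers measure 114 mm over their backs; the gripper's body (76 mm by 85 mm) begins 54 mm behind the grasp point. The pads swing forward as they close: fully open they stand 13 mm farther back than shut.
Start: joints at [-1.419, 0.351, 1.652, -0, 1.139, -0.085], TCP at [129.047, -534.632, 231.29] pointing down, gripper open.
Joint ranges: [-2.75, 2.75], [-0.79, 2.1], [0.01, 2.65], [-1.57, 4.71], [0.07, 3.14], [-2.87, 2.87]. Speed limits (rad/s): [2.22, 2.22, 2.79, 3.14, 3.14, 3.14].

## Interface

Orientations are given as a 3x3 rotation matrix whose columns are the frame's x, y, z axes.
In Python, from bench import robot, camera, hand_in, spotter gives the robot as it stands. The module is installed in compiled form; this text tells all that it offers.
- The arm moves only by the tool drive_tool, never from a script. Its argument "moves" is a list of rows, each a list of 3 entries, a list of its own where there are three numbers: the closure, from 0 (fully open) to 1 (shut), then the shift along the tool's x, y, z in mm, then the turn, a rotation vector about the tool's x, y, z in degrees. A call has exactly 8 rows; each row shifts and turns the commanded pose from where the row before left it, along the tool's axes as they then stand; what a row does not reach is not made up. A row lasts 1/10 s, in which the tool goes at most 50 mm and 8.59 degrees, less where a joint would pass 70% of its speed; a pose out of reach is approached as far as the arm can. A call with a gripper value outside its range is refused whole. The fingers move at their own pace and stop on an object; "force" is the grip in N (left out, the last holds). Time passes only in rows, so rows that do not move let the fingers close, or fill a call up. It gives the time, the measured TCP pose, the force, the opening and the grip force at its end, in the units of the state.
- robot.get_obs(): the state, without advancing time (a new reading comes with each control period).
- camera(name): name is "side" or "top"; returns a dict with "img" (384x512x3 uint8, red, green, blue), "depth" (384x512 float32, mm along the optical axis (not along the pixel's ray), 0 where there is no reading), "vfov" (degrees; the focal length in pixels is half the picture's height over the tangent of half this angle, whatever the lens; pixels are square), "cx", "cy" (the principal point, pixels), "rvec" (rotation vector, rad) and "tvec" (3), from world to camera coordinates, as OpenCV has them. Camera axes: x right, y down, z forward; pixel columns grow to the right and rows downward; lengths in mm; the calibration is good to about 2 mm. A picture is of the moment at which its call begins.
- hand_in(): hands the job in; it is judged then, once.
Trained networks look in a picture, given as the dict that the camera call returned (one of the last four; its "shot" number tells which), for a name from the list of things; names that differ only in an ending like _2 or _b are one class to them, and where a whole thing is asked for, a point or a joint stands for the part that bears it (a point fixed in the world has none). Each returns a list of dicts, best first, with "score" (0 to 1); they miss things now and then, are a little off and sometimes report something else, mostly with a low value. They report only what shows in the picture. A call takes as long as a camera call. They do not tell look-alikes from the thing itself.
- spotter.find_in(picture, thing): "at" ([x, y, z] in mm, in world coordinates, good to about 4 mm: the middle of the surface that is visible of it).
- spotter.trace(picture, thing): "mask" (384x512 bool, what is visible of it).
The state is a dict: "time": time; "q": joint angles; "qd": joint speeds; "effort": joint torques, N m; "ee_pos": TCP position; "eef_rot": TCP orientation; "contact_force": force on the tool from outside, world axes, zero at the start; "torque": the same for the moment, N m; "opening": finger opening in mm; "grip_force": force on a finger pad.
Only numpy, scipy, OpenCV 4.12 (cv2) and the standard library are available. Lean on these libraries where they do the work, as an engineer would, in place of code of your own. Each camera call takes 0.05 s, during which the arm holds its last target. There are 200 camera calls.

## Task

The aluminium chassis standing on edge in the pulled-out slide tray is too tall to go under the shelf. Using only pushes and lifting nothing, push on its deck (the closed face that carries the two cream valve sockets) so that it tips over and lies flat in the tray with the sockets on top; after that push the tray by its front board until it is fully home. Leave the other things on the bench and shelf where they are, and finish clear of everything.

Things in the scene. Friction and masses are not known exactly. Their poses are not given: they have to be found in the camera images.
- chassis: Loose aluminium radio chassis, about 0.4 kg: open box of 3 mm sheet, 140 mm long (own x), 50 deep (own y), 120 high as it stands on the tray floor (own z up). The +y face is closed (the deck), the -y face open. Origin: middle of the box. It starts in the unit's +y half of the tray, deck roughly to the unit's +y. Pushed to own -y it tips past balance at about 30 degrees, then falls by itself.
- deck_spot (a point): Bare spot on the outside of the chassis deck, mid-length, 95 mm above the tray floor as it stands; axes as the chassis (+y out of the deck). A push here tips it, one low down slides it. Lower on the deck two cream valve sockets, 34 mm wide, 8 proud, at own x = +-42, z = -22 mm from the box's middle. Lying deck up, the middle is 25 mm over the floor, moved about 85 mm; the tray has room for that.
- tray (a joint): Slide of the wooden tray: 0 m = fully home against its stop, grows as the tray is pulled out towards the unit's -x (the robot), 0.225 at most. It stays where it is left; about 3 N of friction, no spring, no latch.
- tray_front (a point): Middle of the outer face of the tray's front board, 45 mm above the bench; moves with the tray; axes as the shelf unit's, so the tray is pushed home along +x. The board is 12 mm thick, 326 mm wide, from 8 to 70 mm above the bench. When the tray is home this face is still 55 mm in front of the shelf's edge.
- tray_floor (a point): Middle of the tray's inner floor (top surface, 18 mm above the bench); moves with the tray; axes as the shelf unit's. Inside, the tray is about 240 mm along x by 300 mm along y; side and back walls reach 27 mm above its floor.
- shelf_unit: Fixed low wooden shelf with the tray's runners. Origin: middle of the shelf's front edge, at bench level; +x goes in under the shelf, the tray comes out to -x. Shelf board 440 mm wide (y), 260 mm deep, its underside 100 mm and its top 118 mm above the bench; a small receiver and tins on its back half reach 193 mm. Runners beside the tray, 22 mm high, reach 230 mm in front of the edge.
- valve_socket: Bystander, loose: cream ceramic valve socket, 38 mm across, 20 mm high, standing on the bench. Origin at the centre of its underside.
- coil_former: Bystander, loose: brass coil former (spool), 42 mm across, 57 mm high, standing on the bench. Origin at the centre of its underside.
- earpiece: Bystander, loose: green enamel headphone earpiece, 58 mm across, 26 mm high, lying on the shelf board. Origin at the centre of its underside.
- screw_jar: Bystander, loose: amber glass jar with steel cap, 56 mm across, 75 mm high, on the bench. Origin at the centre of its underside.
- screwdriver: Bystander, loose: red-handled screwdriver, 170 mm long, lying on the bench. Origin underneath it.
- mug: Bystander, loose: blue mug, 76 mm across, 85 mm high, on the bench. Origin at the centre of its underside.
Mind the look-alikes: they are no part of the job. Of the things shaped like the chassis, the aluminium one is meant.

How it is judged (in metres and radians):
On the way, in this order (a step that is already met when the one before it is completed fails the run):
1. the chassis lies flat in the tray, deck and sockets up, while the tray is still out (angle between chassis's own y axis and vertical below 0.1 rad and z of chassis in the frame of tray_floor between 0.019 and 0.031 m and x of chassis in the frame of tray_floor between -0.07 and 0.07 m and y of chassis in the frame of tray_floor between -0.1 and 0.1 m and value of joint tray above 0.1 m), for 0.2 s.
2. the tray is pushed fully home (value of joint tray below 0.006 m), for 0.2 s.
At the end, for the whole second after the job is handed in: the tray is within 6 mm of fully home; the chassis lies at rest flat on the tray floor inside the tray, deck and sockets up, within 0.1 rad of level (value of joint tray below 0.006 m and angle between chassis's own y axis and vertical below 0.1 rad and z of chassis in the frame of tray_floor between 0.019 and 0.031 m and x of chassis in the frame of tray_floor between -0.07 and 0.07 m and y of chassis in the frame of tray_floor between -0.1 and 0.1 m and linear speed of chassis below 0.02 m/s); the robot touches nothing.
It fails at once if the chassis is lifted (its middle rises more than 95 mm above the tray floor; tipping raises it to 65 mm) (z of chassis in the frame of tray_floor above 0.095 m).
It fails at once if a bystander on the bench or shelf is moved more than 15 mm (distance of any of valve_socket, coil_former, earpiece, screw_jar, screwdriver, mug from where it was at the start of the episode above 0.015 m).
It also fails if it takes over 50 s, if anything falls off the work surface, if the arm or the gripper's body presses on something with over 40 N, if the wrist force passes 120 N, or if a joint passes its speed limit or range.

## Working session

There is one attempt and no reset: what is moved stays moved. The work goes in short steps, Python scripts to look and compute and a tool call to move; the robot and the scene stay as the last step left them, time stands still between calls to the robot, and variables do not carry over. Pictures are saved under pics/ and viewed, at most 10 in all, crops included, and the job is handed in when it is done.

Besides the shell and the picture viewer there is one more tool, called after "Emit:" in YAML: its name, and indented under it one key for each argument. drive_tool: Moves the arm, as the interface text tells. Its arguments: {"type":"object","properties":{"moves":{"type":"array","items":{"type":"array"}},"force":{"type":"number"}},"required":["moves"]}

```bash
mkdir -p pics; cat > h.py <<'E'
import numpy as np, cv2
from bench import robot, camera, hand_in, spotter
def cloud(p):
    h,w=p["depth"].shape; f=h/2/np.tan(np.radians(p["vfov"])/2)
    v,u=np.mgrid[:h,:w]; d=p["depth"]
    c=np.stack([(u-p["cx"])/f*d,(v-p["cy"])/f*d,d],-1)
    R=cv2.Rodrigues(np.array(p["rvec"],float))[0]
    W=(c-np.array(p["tvec"]).reshape(3))@R
    W[d<=0]=np.nan
    return W
E
python3 - <<'E'
from h import *
np.set_printoptions(precision=1,suppress=True)
P={n:camera(n) for n in("side","top")}
im=np.hstack([P[n]["img"][:,:,::-1] for n in P])
cv2.imwrite("pics/s0.png",P["side"]["img"][:,:,::-1]);cv2.imwrite("pics/t0.png",P["top"]["img"][:,:,::-1])
for n in P:
  np.save(n+"0.npy",cloud(P[n]))
  for t in["chassis","tray_front","shelf_unit","tray","valve_socket","coil_former","earpiece","screw_jar","screwdriver","mug"]:
    print(n,t,[(round(r["score"],2),np.array(r["at"])) for r in spotter.find_in(P[n],t)][:3])
print(robot.get_obs()["eef_rot"])
E
```

```text
side chassis [(0.96, array([577.9, 272. , 102.9])), (0.91, array([379.4, 200.7,  96.3])), (0.79, array([583.2, -14.3,  99.5]))]
side tray_front [(0.59, array([ 589.3, -138.7,   19. ]))]
side shelf_unit [(0.82, array([787.4,   7. , 120.2]))]
side tray [(0.71, array([ 585.6, -138.1,   19.8]))]
side valve_socket [(0.65, array([437.9, 422.9,  20.6])), (0.25, array([578.1, -17.6, 100.4]))]
side coil_former [(0.9, array([662.9, 406. ,  52.8]))]
side earpiece [(0.53, array([ 784.4, -222.5,  135.7]))]
side screw_jar [(0.78, array([ 423.7, -397.8,   48.1]))]
side screwdriver [(0.75, array([ 421.9, -399.1,   48.5])), (0.49, array([ 563.9, -447.5,   23. ]))]
side mug [(0.75, array([562. , 423.7,  47.1]))]
top chassis [(0.96, array([390.8, 168.4, 118.7])), (0.94, array([580.5, -33.5, 139.2])), (0.68, array([594.8, 240.2, 124.5]))]
top tray_front [(0.75, array([ 603.2, -149.8,   21.3])), (0.29, array([ 770.9, -112.3,  117.9]))]
top shelf_unit [(0.97, array([ 772.7, -112.4,  117.6])), (0.41, array([587.3, -37.3, 141.1]))]
top tray [(0.67, array([ 419.7, -403.1,   72.8])), (0.59, array([ 604.3, -148.2,   11.2]))]
top valve_socket [(0.63, array([442.8, 413.9,  21.9]))]
top coil_former [(0.67, array([664.4, 401.3,  55.5]))]
top earpiece [(0.75, array([ 781.1, -236.3,  136.6]))]
top screw_jar [(0.61, array([ 424.3, -403.9,   71.3]))]
top screwdriver [(0.69, array([ 604.4, -147.9,   14.8])), (0.65, array([ 568.2, -453. ,   20.6]))]
top mug [(0.96, array([557. , 421.8,  41.8]))]
[[ 1.   0.2  0. ]
 [ 0.2 -1.  -0. ]
 [ 0.   0.  -1. ]]
```

View pics/s0.png

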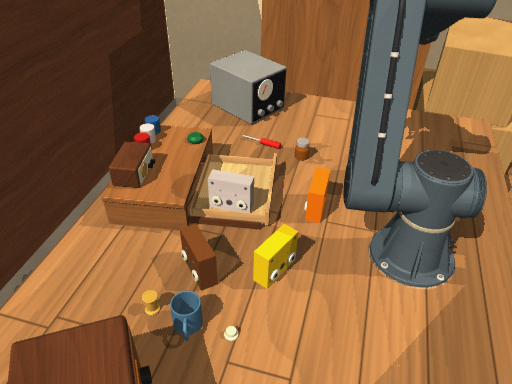

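View pics/t0.png

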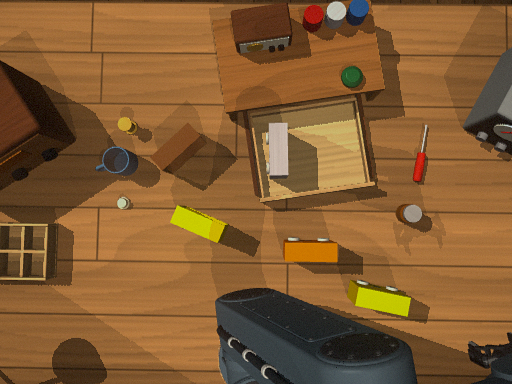

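```bash
python3 - <<'E'
from h import *
np.set_printoptions(precision=1,suppress=True)
T=np.load("top0.npy");S=np.load("side0.npy")
def rect(m,W): 
    r=cv2.minAreaRect(W[m][:,:2].astype(np.float32)); print(r, "z",np.nanmedian(W[m][:,2]),m.sum()); print(cv2.boxPoints(r))
for W,n in((T,"top"),(S,"side")):
    x,y,z=W[...,0],W[...,1],W[...,2]
    print(n,"chassis top"); rect((abs(x-580)<95)&(abs(y+35)<70)&(z>133)&(z<146),W)
    print("orange"); rect((abs(x-400)<70)&(abs(y+105)<85)&(z>100)&(z<125),W)
    print("shelf"); rect((x>600)&(x<1000)&(y>-350)&(y<300)&(z>114)&(z<122),W)
    print("board top"); rect((x>420)&(x<500+60)&(y>-300)&(y<60)&(z>63)&(z<76)&(z<100),W)
# deck plane in side
x,y,z=S[...,0],S[...,1],S[...,2]
m=(abs(x-580)<80)&(abs(y+20)<50)&(z>95)&(z<130)
p=S[m];c=p.mean(0);print("deck",c,np.linalg.svd(p-c,full_matrices=False)[2][2],len(p))
E
```

```text
top chassis top
((587.4608154296875, -39.13401794433594), (140.04905700683594, 48.06122970581055), 0.7332843542098999) z 138.30696521844482 984
[[517.1 -16. ]
 [517.7 -64.1]
 [657.8 -62.3]
 [657.2 -14.2]]
orange
((335.11395263671875, -125.20730590820312), (128.519287109375, 10.275969505310059), 89.92951965332031) z 119.91876984582977 212
[[ 329.9 -189.5]
 [ 340.2 -189.5]
 [ 340.3  -61. ]
 [ 330.1  -60.9]]
shelf
((825.6204833984375, -2.301666259765625), (313.8720703125, 646.3493041992188), 16.67969512939453) z 118.3352730425521 10601
[[ 582.5  262.2]
 [ 768.  -356.9]
 [1068.7 -266.8]
 [ 883.2  352.3]]
board top
((481.164306640625, -145.65536499023438), (297.27783203125, 109.4740982055664), 81.10635375976562) z 69.83903596059844 521
[[ 404.1 -284. ]
 [ 512.3 -301. ]
 [ 558.2   -7.3]
 [ 450.1    9.7]]
side chassis top
((589.212890625, -38.7598876953125), (58.221343994140625, 142.2779083251953), 89.76107788085938) z 139.79985000749858 504
[[518.  -67.6]
 [660.2 -68.2]
 [660.5  -9.9]
 [518.2  -9.4]]
orange
((335.7081604003906, -122.3736801147461), (133.05599975585938, 11.30158805847168), 89.89657592773438) z 121.0704179678704 104
[[ 329.9 -188.9]
 [ 341.2 -188.9]
 [ 341.5  -55.9]
 [ 330.2  -55.8]]
shelf
((779.2843017578125, -29.1417236328125), (358.1324462890625, 597.6856689453125), 0.04203841835260391) z 120.11831655936923 3411
[[ 600.   269.6]
 [ 600.4 -328.1]
 [ 958.6 -327.9]
 [ 958.1  269.8]]
board top
((479.8154602050781, -143.76858520507812), (295.59979248046875, 111.35845947265625), 80.08692169189453) z 71.7334430163616 272
[[ 399.5 -279.8]
 [ 509.2 -298.9]
 [ 560.1   -7.8]
 [ 450.4   11.4]]
deck [583.3 -17.6 112.6] [ 0.1 -1.  -0. ] 395
```

```bash
python3 - <<'E'
from h import *
np.set_printoptions(precision=3,suppress=True)
T=np.load("top0.npy");S=np.load("side0.npy")
x,y,z=T[...,0],T[...,1],T[...,2]
v,u=np.mgrid[:384,:512]
m=(u>255)&(u<380)&(v>175)&(v<205)&(z>64)&(z<76)
p=T[m][:,:2].astype(np.float32);l=cv2.fitLine(p,cv2.DIST_HUBER,0,.01,.01).ravel();print("board",l,np.degrees(np.arctan2(-l[0],l[1])),len(p),p[:,1].min(),p[:,1].max())
s=(p-l[2:])@l[:2]; print("ends",[l[2:]+l[:2]*k for k in(s.min(),s.max())], "across",np.percentile((p-l[2:])@np.array([-l[1],l[0]]),[2,50,98]))
m=(u>212)&(u<386)&(v>60)&(v<115)&(z>113)&(z<123)
c=T[m][:,:2].astype(np.float32)
front=[]
for k in range(235,380,3):
    vv=np.where(m[:,k])[0]
    if len(vv): front.append(T[vv.max(),k,:2])
f=np.array(front,np.float32);l2=cv2.fitLine(f,cv2.DIST_HUBER,0,.01,.01).ravel();print("shelf front",l2,np.degrees(np.arctan2(-l2[0],l2[1])))
m=(u>205)&(u<390)&(v<115)&(z>113)&(z<123);print("shelf rect",cv2.boxPoints(cv2.minAreaRect(T[m][:,:2].astype(np.float32))))
for W,n in((S,"side"),):
  X,Y,Z=W[...,0],W[...,1],W[...,2]
  m=(abs(X-590)<62)&(abs(Y+20)<14)&(Z>80)&(Z<132)
  q=W[m][:,:2].astype(np.float32);print("deck",cv2.fitLine(q,cv2.DIST_HUBER,0,.01,.01).ravel())
m=(abs(x-588)<80)&(abs(y+35)<40)&(z>134)&(z<144)
q=T[m];print("top pca",q.mean(0),np.linalg.svd((q-q.mean(0))[:,:2],full_matrices=False)[2][0])
E
```

```text
board [   0.158   -0.987  478.818 -150.38 ] -170.91827 510 -311.44028 8.370645
ends [array([453.377,   8.782], dtype=float32), array([ 504.588, -311.592], dtype=float32)] across [-5.958 -0.004 54.974]
shelf front [   0.16    -0.987  725.388 -118.453] -170.77917
shelf rect [[ 687.263  105.857]
 [ 757.913 -329.148]
 [1016.025 -287.228]
 [ 945.375  147.777]]
deck [  1.      0.028 589.488 -15.483]
top pca [587.741 -38.904 138.372] [-1.    -0.014]
```

```bash
cat > to.py <<'E'
import sys
from h import *
o=robot.get_obs();p=np.array(o["ee_pos"]);R=np.array(o["eef_rot"])
t=np.array([float(a) for a in sys.argv[1:4]])
print(p.round(1),"yaw",np.degrees(np.arctan2(R[1,0],R[0,0])).round(2),"shift in tool",(R.T@(t-p)).round(1),"F",np.round(o["contact_force"],1),"t",o["time"])
E
python3 to.py 588 40 231
```

```text
[ 129.1 -534.6  231.3] yaw 13.57 shift in tool [ 5.809e+02 -4.509e+02  3.000e-01] F [-0.  -0.4  1.7] t 1.1
```

Emit:
drive_tool:
  moves:
    - [1,[10,-8,0],[0,0,0]]
    - [1,[24,-19,0],[0,0,0]]
    - [1,[24,-19,0],[0,0,0]]
    - [1,[24,-19,0],[0,0,0]]
    - [1,[24,-19,0],[0,0,0]]
    - [1,[24,-19,0],[0,0,0]]
    - [1,[24,-19,0],[0,0,0]]
    - [1,[24,-19,0],[0,0,0]]

```text
time: 1.9
ee_pos: [269.7, -354.0, 231.3]
eef_rot: [[0.972, 0.235, 0.0], [0.235, -0.972, 0.0], [0.0, 0.0, -1.0]]
contact_force: [-0.0, 0.4, 0.2]
opening: 0.3
grip_force: 0.0
```

Emit:
drive_tool:
  moves:
    - [1,[26,-20,0],[0,0,0]]
    - [1,[26,-20,0],[0,0,0]]
    - [1,[26,-20,0],[0,0,0]]
    - [1,[26,-20,0],[0,0,0]]
    - [1,[26,-20,0],[0,0,0]]
    - [1,[26,-20,0],[0,0,0]]
    - [1,[26,-20,0],[0,0,0]]
    - [1,[26,-20,0],[0,0,0]]

```text
time: 2.7
ee_pos: [434.1, -149.5, 231.4]
eef_rot: [[0.972, 0.235, 0.0], [0.235, -0.972, -0.0], [0.0, 0.0, -1.0]]
contact_force: [0.6, -0.4, 0.4]
opening: 0.3
grip_force: 0.0
```

Emit:
drive_tool:
  moves:
    - [1,[26,-20,0],[0,0,0]]
    - [1,[26,-20,0],[0,0,0]]
    - [1,[26,-20,0],[0,0,0]]
    - [1,[26,-20,0],[0,0,0]]
    - [1,[26,-20,0],[0,0,0]]
    - [1,[26,-20,0],[0,0,0]]
    - [1,[13,-10,0],[0,0,0]]
    - [1,[13,-10,0],[0,0,0]]

```text
time: 3.5
ee_pos: [577.8, 28.4, 231.2]
eef_rot: [[0.972, 0.235, -0.0], [0.235, -0.972, -0.0], [-0.0, 0.0, -1.0]]
contact_force: [-1.0, 0.9, 0.7]
opening: -0.2
grip_force: 0.0
```

Emit:
drive_tool:
  moves:
    - [1,[0,0,0],[0,0,6]]
    - [1,[0,0,0],[0,0,6]]
    - [1,[0,0,0],[0,0,0]]
    - [1,[0,0,0],[0,0,0]]
    - [1,[0,0,0],[0,0,0]]
    - [1,[0,0,0],[0,0,0]]
    - [1,[0,0,0],[0,0,0]]
    - [1,[0,0,0],[0,0,0]]

```text
time: 4.3
ee_pos: [577.7, 27.3, 231.3]
eef_rot: [[1.0, 0.028, 0.0], [0.028, -1.0, 0.0], [0.0, -0.0, -1.0]]
contact_force: [-0.1, 0.9, -0.5]
opening: -0.2
grip_force: 0.0
```

```bash
python3 to.py 588 35 110
```

```text
[577.7  27.3 231.3] yaw 1.59 shift in tool [ 10.5  -7.4 121.3] F [-0.1  0.9 -0.5] t 4.3
```

Emit:
drive_tool:
  moves:
    - [1,[5,-4,0],[0,0,0]]
    - [1,[5,-4,20],[0,0,0]]
    - [1,[0,0,30],[0,0,0]]
    - [1,[0,0,30],[0,0,0]]
    - [1,[0,0,30],[0,0,0]]
    - [1,[0,0,11],[0,0,0]]
    - [1,[0,0,0],[0,0,0]]
    - [1,[0,0,0],[0,0,0]]

```text
time: 5.1
ee_pos: [588.3, 35.6, 111.5]
eef_rot: [[1.0, 0.027, 0.002], [0.027, -1.0, -0.0], [0.002, 0.0, -1.0]]
contact_force: [0.2, 1.3, 0.5]
opening: 0.3
grip_force: 0.0
```

Emit:
drive_tool:
  moves:
    - [1,[0,5,0],[0,0,0]]
    - [1,[0,5,0],[0,0,0]]
    - [1,[0,5,0],[0,0,0]]
    - [1,[0,5,0],[0,0,0]]
    - [1,[0,5,0],[0,0,0]]
    - [1,[0,4,0],[0,0,0]]
    - [1,[0,4,0],[0,0,0]]
    - [1,[0,4,0],[0,0,0]]

```text
time: 5.9
ee_pos: [588.6, -1.6, 110.3]
eef_rot: [[1.0, 0.027, 0.0], [0.027, -1.0, 0.0], [0.0, -0.0, -1.0]]
contact_force: [0.8, 1.5, 1.2]
opening: 0.1
grip_force: 0.7
```

Emit:
drive_tool:
  moves:
    - [1,[0,3,0],[0,0,0]]
    - [1,[0,3,0],[0,0,0]]
    - [1,[0,3,0],[0,0,0]]
    - [1,[0,3,0],[0,0,0]]
    - [1,[0,3,0],[0,0,0]]
    - [1,[0,2,0],[0,0,0]]
    - [1,[0,0,0],[0,0,0]]
    - [1,[0,0,0],[0,0,0]]

```text
time: 6.7
ee_pos: [589.0, -18.4, 110.2]
eef_rot: [[1.0, 0.027, -0.0], [0.027, -1.0, -0.0], [-0.0, 0.0, -1.0]]
contact_force: [0.6, 1.8, -0.7]
opening: -0.4
grip_force: 0.3
```

```bash
cat > snap.py <<'E'
import sys
from h import *
p=camera("side");cv2.imwrite("pics/%s.png"%sys.argv[1],p["img"][110:240,130:330,::-1].repeat(3,0).repeat(3,1))
t=camera("top");W=cloud(t);m=(abs(W[...,0]-588)<85)&(abs(W[...,1]+90)<110)&(W[...,2]>55)
print(np.nanpercentile(W[m],[5,50,95],axis=0).round(1),robot.get_obs()["ee_pos"])
E
python3 snap.py s1
```

```text
[[508.6 -74.4 396.1]
 [566.9 -29.4 417.9]
 [619.   15.3 498.8]] [588.94693661 -18.32893583 110.18775483]
```

View pics/s1.png

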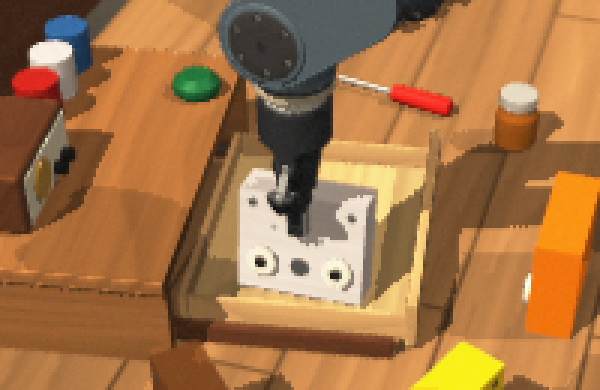

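The picture shows the finger centred on the deck at about (298,225), with both sockets below it and the chassis beginning to lean. I'll keep pushing.

Emit:
drive_tool:
  moves:
    - [1,[0,3,0],[0,0,0]]
    - [1,[0,3,0],[0,0,0]]
    - [1,[0,3,0],[0,0,0]]
    - [1,[0,3,0],[0,0,0]]
    - [1,[0,3,0],[0,0,0]]
    - [1,[0,3,0],[0,0,0]]
    - [1,[0,0,0],[0,0,0]]
    - [1,[0,0,0],[0,0,0]]

```text
time: 7.6
ee_pos: [589.4, -36.5, 110.2]
eef_rot: [[1.0, 0.027, -0.0], [0.027, -1.0, 0.0], [-0.0, -0.0, -1.0]]
contact_force: [0.6, 0.7, -0.9]
opening: 0.2
grip_force: 0.2
```

Emit:
drive_tool:
  moves:
    - [1,[0,3,0],[0,0,0]]
    - [1,[0,3,0],[0,0,0]]
    - [1,[0,3,0],[0,0,0]]
    - [1,[0,3,0],[0,0,0]]
    - [1,[0,3,0],[0,0,0]]
    - [1,[0,3,0],[0,0,0]]
    - [1,[0,0,0],[0,0,0]]
    - [1,[0,0,0],[0,0,0]]

```text
time: 8.4
ee_pos: [589.9, -54.4, 110.3]
eef_rot: [[1.0, 0.027, -0.0], [0.027, -1.0, 0.0], [-0.0, -0.0, -1.0]]
contact_force: [-0.3, -1.2, -0.3]
opening: 0.2
grip_force: 0.0
```

```bash
python3 snap.py s2
```

```text
[[ 508.6 -108.3  395.4]
 [ 565.3  -48.5  419.5]
 [ 621.1    7.2  497.8]] [589.96083121 -54.31957734 110.2611165 ]
```

View pics/s2.png

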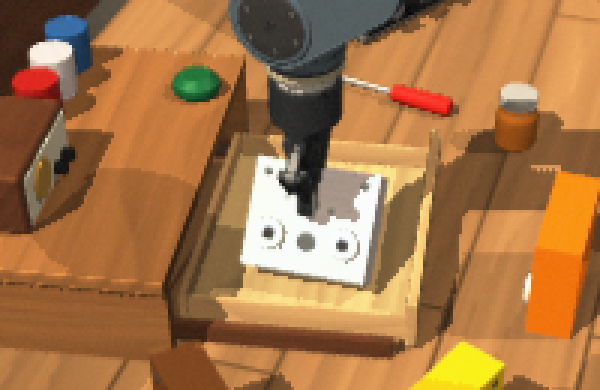

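The chassis is down, with both sockets facing up at (270,232) and (343,245). Next I'll retreat upwards and move in front of the board.

Emit:
drive_tool:
  moves:
    - [1,[0,0,-15],[0,0,0]]
    - [1,[0,0,-30],[0,0,0]]
    - [1,[0,0,-30],[0,0,0]]
    - [1,[0,0,-30],[0,0,0]]
    - [1,[0,0,-15],[0,0,0]]
    - [1,[0,0,0],[0,0,-4]]
    - [1,[0,0,0],[0,0,-4]]
    - [1,[0,0,0],[0,0,0]]

```text
time: 9.3
ee_pos: [590.1, -54.3, 231.5]
eef_rot: [[0.986, 0.167, 0.001], [0.167, -0.986, -0.0], [0.001, 0.0, -1.0]]
contact_force: [0.7, -0.3, 0.2]
opening: 0.0
grip_force: 0.0
```

```bash
python3 to.py 425 -160 230
```

```text
[590.1 -54.3 231.5] yaw 9.64 shift in tool [-180.4   76.6    1.3] F [ 0.7 -0.3  0.2] t 9.3
```

Emit:
drive_tool:
  moves:
    - [1,[-15,6,0],[0,0,0]]
    - [1,[-30,13,0],[0,0,0]]
    - [1,[-30,13,0],[0,0,0]]
    - [1,[-30,13,0],[0,0,0]]
    - [1,[-30,13,0],[0,0,0]]
    - [1,[-30,13,0],[0,0,0]]
    - [1,[-15,6,0],[0,0,0]]
    - [1,[0,0,0],[0,0,0]]

```text
time: 10.1
ee_pos: [424.5, -160.9, 230.9]
eef_rot: [[0.987, 0.163, 0.001], [0.163, -0.987, -0.0], [0.0, 0.0, -1.0]]
contact_force: [1.2, -0.6, 0.4]
opening: -0.1
grip_force: 0.0
```

```bash
python3 - <<'E'
from h import *
s=camera("side");t=camera("top");np.set_printoptions(precision=2,suppress=True)
cv2.imwrite("pics/s3.png",np.hstack([p["img"][a:a+140,b:b+180,::-1].repeat(2,0).repeat(2,1) for p,a,b in((s,110,130),(t,70,220))]))
for p in(s,t):
  W=cloud(p);x,y,z=W[...,0],W[...,1],W[...,2]
  m=(abs(x-592)<55)&(abs(y+125)<45)&(z>55)&(z<76)
  q=W[m];c=np.median(q,0)
  q=q[abs(q[:,2]-c[2])<6];c=q.mean(0);print(c,np.linalg.svd(q-c,full_matrices=False)[2][2],len(q))
  m=(abs(x-592)<100)&(abs(y+125)<110)&(z>60)&(z<76)&(x>510); print(cv2.boxPoints(cv2.minAreaRect(W[m][:,:2].astype(np.float32))))
E
python3 to.py 425 -160 40
```

```text
[ 592.66 -125.83   70.67] [ 0.    0.01 -1.  ] 433
[[ 519.62  -62.28]
 [ 521.1  -190.67]
 [ 663.62 -189.03]
 [ 662.14  -60.64]]
[ 591.21 -127.57   68.59] [-0. -0.  1.] 1050
[[ 518.41  -68.73]
 [ 522.72 -188.96]
 [ 662.62 -183.95]
 [ 658.31  -63.72]]
[ 426.  -160.2  230.7] yaw 9.49 shift in tool [ -1.1  -0.4 190.7] F [-0.6  0.2  0. ] t 10.2
```

View pics/s3.png

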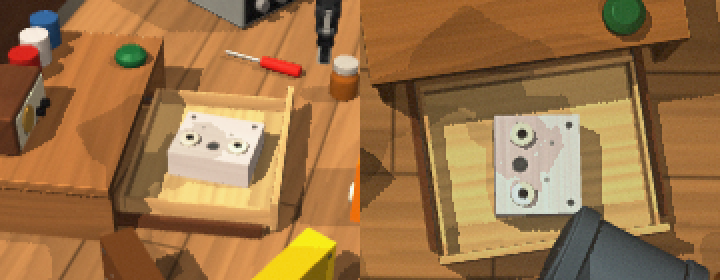

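Both views show the chassis flat and central in the tray with its sockets up: side (190,138)/(238,146), top (522,133)/(522,193). I'll descend in front of the board and push.

Emit:
drive_tool:
  moves:
    - [1,[0,0,20],[0,0,0]]
    - [1,[0,0,30],[0,0,0]]
    - [1,[0,0,30],[0,0,0]]
    - [1,[0,0,30],[0,0,0]]
    - [1,[0,0,30],[0,0,0]]
    - [1,[0,0,30],[0,0,0]]
    - [1,[0,0,20],[0,0,0]]
    - [1,[0,0,0],[0,0,0]]

```text
time: 11.0
ee_pos: [425.0, -159.1, 38.1]
eef_rot: [[0.986, 0.167, -0.004], [0.167, -0.986, 0.002], [-0.003, -0.003, -1.0]]
contact_force: [0.6, 0.0, 0.1]
opening: 0.1
grip_force: 0.0
```

Emit:
drive_tool:
  moves:
    - [1,[8,0,0],[0,0,0]]
    - [1,[8,0,0],[0,0,0]]
    - [1,[5,0,0],[0,0,0]]
    - [1,[5,0,0],[0,0,0]]
    - [1,[4,0,0],[0,0,0]]
    - [1,[4,0,0],[0,0,0]]
    - [1,[4,0,0],[0,0,0]]
    - [1,[4,0,0],[0,0,0]]

```text
time: 11.8
ee_pos: [466.6, -153.2, 40.3]
eef_rot: [[0.986, 0.166, -0.001], [0.166, -0.986, 0.0], [-0.001, -0.0, -1.0]]
contact_force: [-2.8, -0.7, 1.5]
opening: 0.3
grip_force: 1.6
```

Emit:
drive_tool:
  moves:
    - [1,[5,0,0],[0,0,0]]
    - [1,[6,0,0],[0,0,0]]
    - [1,[7,0,0],[0,0,0]]
    - [1,[8,0,0],[0,0,0]]
    - [1,[8,0,0],[0,0,0]]
    - [1,[8,0,0],[0,0,0]]
    - [1,[8,0,0],[0,0,0]]
    - [1,[8,0,0],[0,0,0]]

```text
time: 12.6
ee_pos: [524.6, -143.5, 40.3]
eef_rot: [[0.986, 0.166, -0.0], [0.166, -0.986, -0.0], [-0.0, 0.0, -1.0]]
contact_force: [-4.0, -2.8, 0.2]
opening: 0.0
grip_force: 1.7
```

Emit:
drive_tool:
  moves:
    - [1,[8,0,0],[0,0,0]]
    - [1,[8,0,0],[0,0,0]]
    - [1,[8,0,0],[0,0,0]]
    - [1,[8,0,0],[0,0,0]]
    - [1,[8,0,0],[0,0,0]]
    - [1,[8,0,0],[0,0,0]]
    - [1,[8,0,0],[0,0,0]]
    - [1,[8,0,0],[0,0,0]]

```text
time: 13.4
ee_pos: [587.6, -132.9, 40.3]
eef_rot: [[0.986, 0.166, -0.0], [0.166, -0.986, 0.0], [-0.0, -0.0, -1.0]]
contact_force: [-2.9, -3.3, 0.2]
opening: -0.3
grip_force: 1.7
```

```bash
python3 to.py 650 -120 40
```

```text
[ 587.6 -132.9   40.3] yaw 9.57 shift in tool [63.6 -2.3  0.3] F [-2.9 -3.3  0.2] t 13.4
```

Emit:
drive_tool:
  moves:
    - [1,[8,0,0],[0,0,0]]
    - [1,[8,0,0],[0,0,0]]
    - [1,[8,0,0],[0,0,0]]
    - [1,[8,0,0],[0,0,0]]
    - [1,[8,0,0],[0,0,0]]
    - [1,[7,0,0],[0,0,0]]
    - [1,[5,0,0],[0,0,0]]
    - [1,[3,0,0],[0,0,0]]

```text
time: 14.2
ee_pos: [641.7, -123.7, 40.3]
eef_rot: [[0.986, 0.166, 0.0], [0.166, -0.986, 0.0], [0.0, -0.0, -1.0]]
contact_force: [-3.0, -1.9, 1.8]
opening: -0.1
grip_force: 1.6
```

Emit:
drive_tool:
  moves:
    - [1,[2,0,0],[0,0,0]]
    - [1,[2,0,0],[0,0,0]]
    - [1,[1,0,0],[0,0,0]]
    - [1,[1,0,0],[0,0,0]]
    - [1,[1,0,0],[0,0,0]]
    - [1,[1,0,0],[0,0,0]]
    - [1,[1,0,0],[0,0,0]]
    - [1,[1,0,0],[0,0,0]]

```text
time: 15.0
ee_pos: [651.1, -122.1, 40.3]
eef_rot: [[0.986, 0.166, -0.0], [0.166, -0.986, 0.0], [-0.0, -0.0, -1.0]]
contact_force: [-3.0, -0.7, 0.3]
opening: -0.1
grip_force: 1.5
```

Emit:
drive_tool:
  moves:
    - [1,[1,0,0],[0,0,0]]
    - [1,[0.5,0,0],[0,0,0]]
    - [1,[0.5,0,0],[0,0,0]]
    - [1,[0.5,0,0],[0,0,0]]
    - [1,[0.5,0,0],[0,0,0]]
    - [1,[0.5,0,0],[0,0,0]]
    - [1,[0.5,0,0],[0,0,0]]
    - [1,[0,0,0],[0,0,0]]

```text
time: 15.8
ee_pos: [655.1, -121.5, 40.3]
eef_rot: [[0.986, 0.166, 0.0], [0.166, -0.986, 0.0], [0.0, 0.0, -1.0]]
contact_force: [-0.9, -1.1, -0.3]
opening: 0.3
grip_force: 1.2
```

Emit:
drive_tool:
  moves:
    - [1,[0.5,0,0],[0,0,0]]
    - [1,[0.5,0,0],[0,0,0]]
    - [1,[0.5,0,0],[0,0,0]]
    - [1,[0.5,0,0],[0,0,0]]
    - [1,[0.5,0,0],[0,0,0]]
    - [1,[0.5,0,0],[0,0,0]]
    - [1,[0,0,0],[0,0,0]]
    - [1,[0,0,0],[0,0,0]]

```text
time: 16.6
ee_pos: [658.1, -121.0, 40.3]
eef_rot: [[0.986, 0.166, 0.0], [0.166, -0.986, 0.0], [0.0, 0.0, -1.0]]
contact_force: [-2.1, -0.9, 0.7]
opening: -0.1
grip_force: 1.0
```

Emit:
drive_tool:
  moves:
    - [1,[0.5,0,0],[0,0,0]]
    - [1,[0.5,0,0],[0,0,0]]
    - [1,[0.5,0,0],[0,0,0]]
    - [1,[0.5,0,0],[0,0,0]]
    - [1,[0.5,0,0],[0,0,0]]
    - [1,[0.5,0,0],[0,0,0]]
    - [1,[0,0,0],[0,0,0]]
    - [1,[0,0,0],[0,0,0]]

```text
time: 17.4
ee_pos: [660.3, -120.6, 40.3]
eef_rot: [[0.986, 0.166, -0.002], [0.166, -0.986, 0.0], [-0.002, -0.0, -1.0]]
contact_force: [-7.4, -2.4, 3.0]
opening: 0.0
grip_force: 3.9
```

Emit:
drive_tool:
  moves:
    - [1,[0.5,0,0],[0,0,0]]
    - [1,[0.5,0,0],[0,0,0]]
    - [1,[0,0,0],[0,0,0]]
    - [1,[0,0,0],[0,0,0]]
    - [1,[0,0,0],[0,0,0]]
    - [1,[0,0,0],[0,0,0]]
    - [1,[0,0,0],[0,0,0]]
    - [1,[0,0,0],[0,0,0]]

```text
time: 18.2
ee_pos: [660.3, -120.6, 40.3]
eef_rot: [[0.986, 0.166, -0.004], [0.166, -0.986, 0.0], [-0.004, -0.001, -1.0]]
contact_force: [-13.3, -4.0, 8.1]
opening: 0.6
grip_force: 7.2
```

The arm is no longer advancing and the force is climbing, so the tray is on its stop. I'll back off and rise clear.

Emit:
drive_tool:
  moves:
    - [1,[-5,0,0],[0,0,0]]
    - [1,[-10,0,0],[0,0,0]]
    - [1,[-20,0,0],[0,0,0]]
    - [1,[-30,0,0],[0,0,0]]
    - [1,[-30,0,0],[0,0,0]]
    - [1,[-30,0,0],[0,0,0]]
    - [1,[-10,0,0],[0,0,0]]
    - [1,[0,0,0],[0,0,0]]

```text
time: 19.0
ee_pos: [528.3, -143.0, 40.6]
eef_rot: [[0.986, 0.165, 0.0], [0.165, -0.986, 0.0], [0.0, 0.0, -1.0]]
contact_force: [0.6, -0.7, 0.9]
opening: 0.2
grip_force: 0.0
```

Emit:
drive_tool:
  moves:
    - [1,[0,0,-20],[0,0,0]]
    - [1,[0,0,-30],[0,0,0]]
    - [1,[0,0,-30],[0,0,0]]
    - [1,[0,0,-30],[0,0,0]]
    - [1,[0,0,-30],[0,0,0]]
    - [1,[0,0,-30],[0,0,0]]
    - [1,[0,0,-20],[0,0,0]]
    - [1,[0,0,0],[0,0,0]]

```text
time: 19.8
ee_pos: [531.1, -143.0, 233.5]
eef_rot: [[0.986, 0.167, 0.006], [0.167, -0.986, -0.002], [0.006, 0.003, -1.0]]
contact_force: [-0.1, -0.9, 1.0]
opening: -0.4
grip_force: 0.0
```

```bash
python3 - <<'E'
from h import *
s=camera("side");t=camera("top")
cv2.imwrite("pics/s4.png",np.hstack([p["img"][a:a+200,b:b+260,::-1].repeat(1.5 and 1,0) for p,a,b in((s,110,90),(t,20,190))]).repeat(1,0))
E
```

```text
(no output)
```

View pics/s4.png

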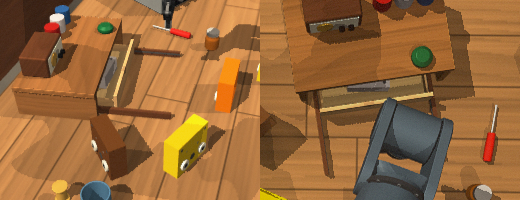

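The tray is home with the front board about 55 mm ahead of the shelf edge. The chassis edge just shows under the shelf at top view (365,86), the other things haven't moved, and the arm is clear.

```bash
python3 -c "
from bench import hand_in
print(hand_in())"
```

```text
the job is handed in; nothing more can be done
None
```

The job is handed in, and no verdict came back: the chassis was tipped flat with its sockets up, the tray was pushed onto its stop, and the arm finished clear, at about 20 s of the 50 s allowed.

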